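# Open the safety cap of the tall detergent bottle

### The job

Open the taller of the two clamped detergent bottles: press its push-and-turn safety cap down, keep it pressed while you twist it counter-clockwise until it is free, then lift it off and finish still holding the cap in the gripper, level and straight above the bottle's mouth with about 5 cm of clear air under it. Do not let go at the end, leave the shorter bottle closed, and leave the other things on the counter where they are.

Things in the scene. Friction and masses are not known exactly. Their poses are not given: they have to be found in the camera images.
- tall_cap_mid (a point): safety cap on the taller bottle: ribbed, round, grey, 48 mm across, 26 mm high, 30 g. Point: its centre, half-way up (top 13 mm above, lower edge 13 mm below). z up along its axis; x along the raised pointer bar on its top; locked, its x is parallel to the bottle's x. 
- tall_cap_top (a point): centre of the taller bottle's cap top. Pressed down about 5 mm (at least 3.5; stop at 6) against a spring (6 N, rising to 11 N) and kept down, the cap turns counter-clockwise seen from above: locked at 0, liftable from 0.97 to 1.33 rad (middle 1.15), hard stop 1.35 rad. It will not turn clockwise. Unpressed it is locked: do not pull
- tall_cap_rim (a point): centre of that cap's lower edge. Fingers may take the round, rigid cap at any yaw with a firm grip (40 N does no harm). Under the edge the bare neck, 30 mm across, goes on 19 mm down before the shoulder slopes away, so fingertips may stand up to 10 mm below the edge
- tall_neck (a point): centre of the top of the taller bottle's neck, hidden in the cap, 174 mm above the counter; the locked cap's centre is 2 mm below it. z up; x points to the raised dot on the shoulder (locked mark); a raised bar 1.15 rad counter-clockwise marks free
- tall: the taller bottle: white, round, 80 mm across, clamped in a round steel foot 108 mm across with a band and one upright, fixed to the counter; origin under its centre, axes as its neck's
- tall_liner (a joint): how far the cap pushes down the sprung liner in the taller bottle's mouth (a disc 20 mm across standing 7 mm above the neck's top), in m: 0 at rest, 0.006 at its stop
- short_cap_mid (a point): safety cap on the shorter bottle: ribbed, round, grey, 48 mm across, 26 mm high, 30 g. Point: its centre, half-way up (top 13 mm above, lower edge 13 mm below). z up along its axis; x along the raised pointer bar on its top; locked, its x is parallel to the bottle's x. Same mechanism, locked; stays closed
- short_neck (a point): centre of the top of the shorter bottle's neck, 126 mm above the counter; otherwise the same bottle, holder and axes as the taller one
- dose_cup: loose clear dosing cup, 54 mm across the rim, 45 mm high; origin under its centre
- stain_brush: loose wooden brush about 170 mm long, lying; origin under its middle
- tonic: loose clear bottle 56 mm across, 125 mm high; origin under its centre
- salt_jar: loose glass jar 72 mm across, 75 mm high; origin under its centre
- peg_a: loose wooden clothes peg 70 mm long, lying; origin under its middle
- token_tray: loose wooden tray 100 x 140 x 22 mm; origin under its centre
There are look-alikes about, which are no part of the job. What is shaped like the tall but orange or yellow is not meant.

How it is judged:
By the outcome, as a careful person would: the job done as asked, in the order asked, and still so for the second after the job is handed in, while the arm keeps its last pose, push and grip.
It also fails if it takes over 35 s, if anything falls off the work surface, if the arm or the gripper's body presses on something with over 40 N, if the wrist force passes 120 N, or if a joint passes its speed limit or range.

### The arm

A 7-joint arm with a two-finger parallel gripper is mounted at the origin on the work surface. World frame = base frame: x ahead of the robot, y to its left, z up, the work surface at z = 0. Lengths are in m, angles in degrees, forces in N, time in s.
With the tool pointing down it reaches from about 0.35 to 0.9 m from the base axis. Payload 8.1 kg.
Tool frame: the origin (TCP) lies midway between the tips of the shut fingers; the grasp point (between the pads) lies robot.grip_depth behind it (robot.grip_depth is the distance from the TCP to the grasp point, in m); z points along the fingers, y is the line along which they close (so a half turn about z gives the same grasp; the last joint's range is limited). The gripper opens to 92 mm and grips with 3 to 60 N. Pads are 19 mm wide; open, the fingers measure 130 mm over their backs; the gripper's body (75 mm by 190 mm) begins 47 mm behind the grasp point.
Start: joints at [64.423, 24.895, 1.432, 90.138, -0.665, 64.973, -4.303], TCP at [0.211, -0.588, 0.227] pointing down, gripper open.
Joint ranges: [-149.89, 149.89], [-25.12, 119.58], [-72.63, 75.52], [4.76, 147.25], [-75.54, 255.54], [6.69, 114.76], [-157.13, 157.13]. Speed limits (degrees/s): [127.2, 127.2, 172.46, 172.46, 180, 180, 180].

### API

Orientations are given as a 3x3 rotation matrix whose columns are the frame's x, y, z axes.
In Python, from station import robot, vision gives the robot as it stands.
- The arm moves only by the shell command python3 -m crank 'ROWS'. ROWS is JSON, a list of rows, each an object of numbers: "claw": the gripper command: -1 is shut, 1 is fully open, values between are in proportion; "x", "y", "z": the shift along the tool's x, y, z in mm; "ax", "ay", "az": the turn, a rotation vector about the tool's x, y, z in degrees. In form: [{"claw": .., "x": .., "y": .., "z": .., "ax": .., "ay": .., "az": ..}, ...]. A call has 1 to 10 rows; each row is the pose to reach, as a shift and turn from the pose commanded when the call began, along the tool's axes at that moment; what a row does not reach only later rows make up. A row lasts 1/12 s, in which the tool goes at most 41.7 mm and 7.16 degrees, less where a joint would pass 70% of its speed; a pose out of reach is approached as far as the arm can. A call with a gripper value outside its range is refused whole. The fingers move at their own pace and stop on an object; the grip force is fixed at half the most. Time passes only in rows, so rows that repeat a pose let the fingers close. It gives the time, the measured TCP pose, the force, the opening and the grip force at its end, in the units of the state.
- robot.sense(): the state, without advancing time (a new reading comes with each control period).
- vision.get_image(name): name is "scene" or "side" or "wrist"; returns a dict with "image" (480x640x3 uint8, blue, green, red), "K" (3x3 intrinsics, pixels), "rvec" (rotation vector, rad) and "tvec" (3), from world to camera coordinates, as OpenCV has them. Camera axes: x right, y down, z forward; pixel columns grow to the right and rows downward; lengths in m; the calibration is good to about 2 mm. The wrist camera is an equidistant fisheye: a pixel r from the principal point sees the ray r / f radians off the axis. A picture is of the moment at which its call begins. There is no depth.
- robot.hand_in(): hands the job in; it is judged then, once.
The state is a dict: "clock": time; "joints": joint angles; "joint_vel": joint speeds; "tau": joint torques, N m; "ee_pos": TCP position; "ee_rot": TCP orientation; "wrist_force": force on the tool from outside, world axes, zero at the start; "wrist_torque": the same for the moment, N m; "grip_width": finger opening in m; "finger_force": force on a finger pad.
Only numpy, scipy, OpenCV 4.12 (cv2) and the standard library are available. Lean on these libraries where they do the work, as an engineer would, in place of code of your own. Each camera call takes 0.05 s, during which the arm holds its last target. There are 200 camera calls.

## Working session

There is one attempt and no reset: what is moved stays moved. The work goes in short steps, Python scripts to look and compute and a shell command to move; the robot and the scene stay as the last step left them, time stands still between calls to the robot, and variables do not carry over. Pictures are saved under pics/ and viewed, at most 10 in all, crops included, and the job is handed in when it is done.

```bash
mkdir -p pics; python3 - <<'E'
from station import robot, vision
import cv2,numpy as np
s=robot.sense()
print(robot.grip_depth,s['clock'],s['ee_pos'],np.round(s['ee_rot'],3),s['grip_width'])
for n in ["scene","side","wrist"]:
    d=vision.get_image(n); cv2.imwrite(f"pics/{n}0.png",d['image'])
    np.savez(f"pics/{n}0.npz",**d); R=cv2.Rodrigues(d['rvec'])[0]
    print(n,d['K'].ravel(),(-R.T@np.array(d['tvec']).ravel()),R[2])
E
```

```text
0.0188 0.0 [ 0.21041865 -0.58797314  0.22595303] [[ 0.942  0.337 -0.001]
 [ 0.337 -0.942  0.001]
 [-0.    -0.002 -1.   ]] 0.09165323224527748
scene [436.08886783   0.         322.68089987   0.         436.08886783
 242.55508603   0.           0.           1.        ] [1.3943558  0.11163387 0.78102228] [-0.79718706 -0.09424829 -0.59633049]
side [465.86036159   0.         317.72912401   0.         465.86036159
 236.34414409   0.           0.           1.        ] [-0.02892429  0.67251714  0.70084282] [ 0.51126813 -0.65860027 -0.55213276]
wrist [371.64829954   0.         317.13781916   0.         371.64829954
 239.82733422   0.           0.           1.        ] [ 0.2782119  -0.56354721  0.38460752] [-0.25267559 -0.0904346  -0.96331544]
```

View pics/scene0.png

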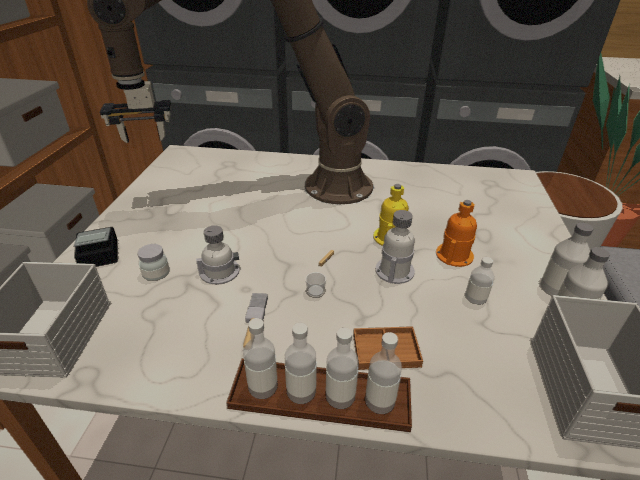

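View pics/side0.png

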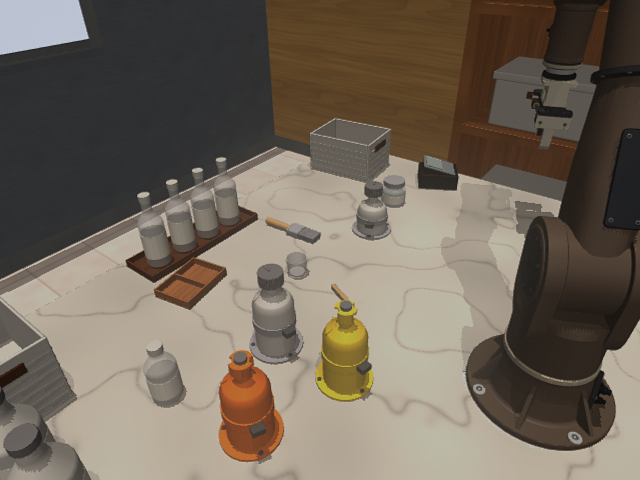

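The tall white bottle's grey cap is at about (402,221) in the scene view and (271,277) in the side view. The short one is at (214,236) and (374,190). Next I'll crop the tall cap, segment it and triangulate.

```bash
cat > h.py <<'E'
import numpy as np,cv2
def load(n): return dict(np.load(f"pics/{n}.npz"))
def ray(d,uv,fish=False):
    K=d['K'];R=cv2.Rodrigues(d['rvec'])[0];C=-R.T@d['tvec'].ravel()
    p=np.array([(uv[0]-K[0,2])/K[0,0],(uv[1]-K[1,2])/K[1,1]])
    if fish:
        r=np.hypot(*p);v=np.array([*(p/max(r,1e-9)*np.sin(r)),np.cos(r)])
    else: v=np.array([*p,1.])
    v=R.T@v;return C,v/np.linalg.norm(v)
def tri(rays):
    A=sum(np.eye(3)-np.outer(v,v) for _,v in rays);b=sum((np.eye(3)-np.outer(v,v))@C for C,v in rays)
    X=np.linalg.solve(A,b);return X,[np.linalg.norm(np.cross(X-C,v)) for C,v in rays]
def plane(r,z): return r[0]+r[1]*(z-r[0][2])/r[1][2]
E
python3 - <<'E'
from h import *
out=[]
for n,c in (("scene0",(402,222)),("side0",(271,277))):
    d=load(n);im=d['image'];hsv=cv2.cvtColor(im,cv2.COLOR_BGR2HSV)
    x0,y0=c[0]-28,c[1]-28;cr=im[y0:y0+56,x0:x0+56]
    m=((hsv[...,2]<140)&(hsv[...,1]<60)).astype(np.uint8)
    nl,lab,st,ce=cv2.connectedComponentsWithStats(m);l=lab[c[1],c[0]];print(n,st[l],ce[l])
    v=cv2.cvtColor((lab==l).astype(np.uint8)*255,cv2.COLOR_GRAY2BGR)[y0:y0+56,x0:x0+56]
    out.append(np.vstack([cv2.resize(q,(400,300),interpolation=cv2.INTER_CUBIC) if 0 else cv2.resize(q,(300,300),interpolation=cv2.INTER_NEAREST) for q in (cr,v)]))
cv2.imwrite("pics/crop1.png",np.hstack(out))
d=load("wrist0");cv2.imwrite("pics/w.png",d['image'])
E
```

```text
scene0 [391 210  21  27 409] [401.62836186 222.48166259]
side0 [257 264  30  39 929] [271.07750269 282.65231432]
```

View pics/crop1.png

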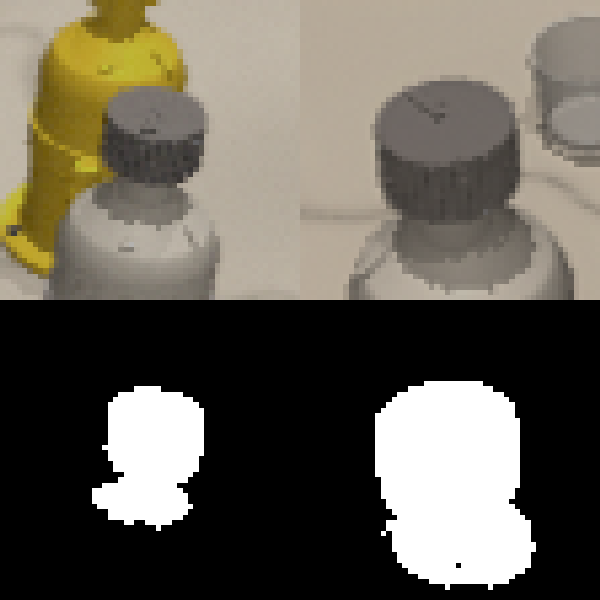

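In the crops the cap top discs are centred at about (402.3,215.5) in the scene view and (270,271.5) in the side view, and the white bottle stands in front of the yellow one.

```bash
python3 - <<'E'
from h import *
rs=[]
for n,c in (("scene0",(402,214)),("side0",(268,274))):
    d=load(n);g=cv2.cvtColor(d['image'],cv2.COLOR_BGR2GRAY);h=cv2.cvtColor(d['image'],cv2.COLOR_BGR2HSV)
    g0=int(np.median(g[c[1]-2:c[1]+3,c[0]-2:c[0]+3]));print(g0)
    m=((abs(g.astype(int)-g0)<16)&(h[...,1]<60)).astype(np.uint8)
    m=cv2.morphologyEx(m,cv2.MORPH_OPEN,np.ones((3,3)));l=cv2.connectedComponents(m)[1];mm=(l==l[c[1],c[0]]).astype(np.uint8)
    ct=max(cv2.findContours(mm,cv2.RETR_EXTERNAL,cv2.CHAIN_APPROX_NONE)[0],key=len)
    e=cv2.fitEllipse(cv2.convexHull(ct));print(n,e,cv2.boundingRect(ct))
    rs.append(ray(d,e[0]))
print(tri(rs))
a=[ray(load("scene0"),(402.3,215.5)),ray(load("side0"),(270.,271.5))]
print(tri(a)); print([plane(r,.185) for r in a])
b=[ray(load("scene0"),(214,231)),ray(load("side0"),(374,186))]
print("short",tri(b))
d=load("side0");h=cv2.cvtColor(d['image'],cv2.COLOR_BGR2HSV)
E
```

```text
115
scene0 ((402.6939392089844, 214.5872344970703), (9.104740142822266, 17.932003021240234), 97.93842315673828) (394, 210, 18, 10)
106
side0 ((269.4409484863281, 271.30029296875), (15.409146308898926, 25.52344512939453), 83.4057846069336) (257, 264, 26, 16)
(array([0.44944359, 0.20097063, 0.18541509]), [np.float64(0.0008413822674859466), np.float64(0.0008413822674859584)])
(array([0.45006022, 0.19973696, 0.18341118]), [np.float64(0.001466824088291382), np.float64(0.001466824088291378)])
[array([0.45408773, 0.20062096, 0.185     ]), array([0.44865974, 0.19939497, 0.185     ])]
short (array([ 0.51985522, -0.27480297,  0.13469818]), [np.float64(0.0027425446344073734), np.float64(0.0027425446344074038)])
```

```bash
python3 - <<'E'
from h import *
s,d=load("scene0"),load("side0")
for k,a,b in (("yellow",(397,187),(346,306)),("orange",(466,204),(240,356))):
    print(k,tri([ray(s,a),ray(d,b)]))
E
python3 -m crank '[{"claw":1,"x":30,"y":-25,"z":-15},{"claw":1,"x":60,"y":-50,"z":-30},{"claw":1,"x":88,"y":-75,"z":-45},{"claw":1,"x":116,"y":-100,"z":-60},{"claw":1,"x":144,"y":-125,"z":-70},{"claw":1,"x":172,"y":-150,"z":-80},{"claw":1,"x":200,"y":-175,"z":-90},{"claw":1,"x":228,"y":-200,"z":-90},{"claw":1,"x":256,"y":-225,"z":-90},{"claw":1,"x":284,"y":-250,"z":-90}]'
```

```text
yellow (array([0.29167839, 0.18817272, 0.17654135]), [np.float64(0.001682275389327657), np.float64(0.0016822753893276012)])
orange (array([0.35592536, 0.37027283, 0.17646596]), [np.float64(0.0016890670406546056), np.float64(0.0016890670406543903)])$[0]: bad value
```

```bash
python3 -m crank '[{"claw":1,"x":30,"y":-25,"z":-15,"ax":0,"ay":0,"az":0},{"claw":1,"x":60,"y":-50,"z":-30,"ax":0,"ay":0,"az":0},{"claw":1,"x":88,"y":-75,"z":-45,"ax":0,"ay":0,"az":0},{"claw":1,"x":116,"y":-100,"z":-60,"ax":0,"ay":0,"az":0},{"claw":1,"x":144,"y":-125,"z":-70,"ax":0,"ay":0,"az":0},{"claw":1,"x":172,"y":-150,"z":-80,"ax":0,"ay":0,"az":0},{"claw":1,"x":200,"y":-175,"z":-90,"ax":0,"ay":0,"az":0},{"claw":1,"x":228,"y":-200,"z":-90,"ax":0,"ay":0,"az":0},{"claw":1,"x":256,"y":-225,"z":-90,"ax":0,"ay":0,"az":0},{"claw":1,"x":284,"y":-250,"z":-90,"ax":0,"ay":0,"az":0}]'
```

```text
clock: 0.98
ee_pos: [0.3942, -0.2556, 0.317]
ee_rot: [[0.942, 0.337, 0.0], [0.337, -0.942, -0.0], [0.0, 0.001, -1.0]]
wrist_force: [0.8, -1.5, 0.1]
grip_width: 0.0919
finger_force: 0.0
```

```bash
python3 -m crank '[{"claw":1,"x":18,"y":-36,"z":0,"ax":0,"ay":0,"az":0},{"claw":1,"x":36,"y":-72,"z":0,"ax":0,"ay":0,"az":0},{"claw":1,"x":54,"y":-108,"z":0,"ax":0,"ay":0,"az":0},{"claw":1,"x":72,"y":-144,"z":0,"ax":0,"ay":0,"az":0},{"claw":1,"x":90,"y":-180,"z":0,"ax":0,"ay":0,"az":0},{"claw":1,"x":108,"y":-216,"z":0,"ax":0,"ay":0,"az":0},{"claw":1,"x":126,"y":-252,"z":0,"ax":0,"ay":0,"az":0},{"claw":1,"x":144,"y":-288,"z":0,"ax":0,"ay":0,"az":0},{"claw":1,"x":162,"y":-324,"z":0,"ax":0,"ay":0,"az":0},{"claw":1,"x":180,"y":-360,"z":0,"ax":0,"ay":0,"az":0}]' && python3 -m crank '[{"claw":1,"x":13,"y":-25,"z":0,"ax":0,"ay":0,"az":0},{"claw":1,"x":27,"y":-52,"z":0,"ax":0,"ay":0,"az":0},{"claw":1,"x":27,"y":-52,"z":0,"ax":0,"ay":0,"az":0},{"claw":1,"x":27,"y":-52,"z":0,"ax":0,"ay":0,"az":0},{"claw":1,"x":27,"y":-52,"z":0,"ax":0,"ay":0,"az":0}]'; python3 - <<'E'
from station import robot, vision
from h import *
d=vision.get_image("wrist");np.savez("pics/w1.npz",**d);cv2.imwrite("pics/w1.png",d['image'])
s=robot.sense();print(s['ee_pos'],s['joints'])
# expected pixel of the cap top
R=cv2.Rodrigues(d['rvec'])[0];p=R@np.array([.45,.2005,.185])+d['tvec'].ravel();r=np.hypot(p[0],p[1]);t=np.arctan2(r,p[2]);print(d['K'][:2,2]+d['K'][0,0]*t*p[:2]/r)
E
```

```text
clock: 1.82
ee_pos: [0.4416, 0.1441, 0.3168]
ee_rot: [[0.942, 0.337, 0.0], [0.337, -0.942, -0.0], [0.0, 0.0, -1.0]]
wrist_force: [-0.1, -1.0, 0.2]
grip_width: 0.0919
finger_force: 0.0
clock: 2.23
ee_pos: [0.4497, 0.1996, 0.3164]
ee_rot: [[0.942, 0.337, -0.001], [0.337, -0.942, -0.001], [-0.001, 0.001, -1.0]]
wrist_force: [0.5, -0.2, 0.2]
grip_width: 0.0919
finger_force: 0.0
[0.44990537 0.19897332 0.31645412] [  -0.7316252    12.01356956  -35.12737489   97.7615636     7.24512129
   72.55062751 -107.84223256]
[316.05158513 228.52136887]
```

View pics/w1.png

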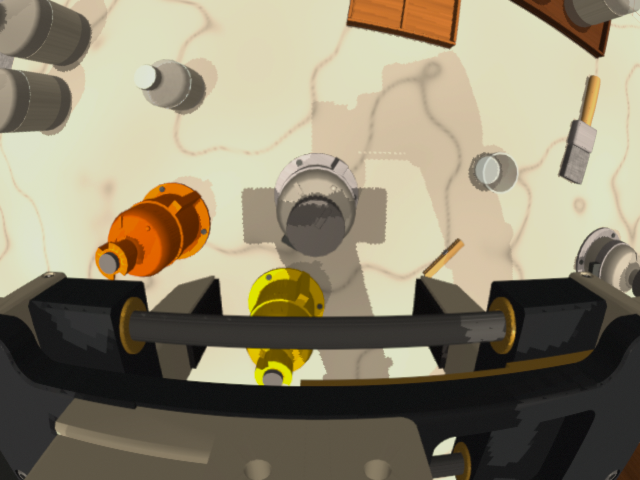

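In the wrist view the cap sits right at the predicted pixel, (316,229), between the fingers, and its neighbours are clear of them. I'll go lower and refine from there.

```bash
python3 -m crank '[{"claw":1,"x":0,"y":0,"z":30,"ax":0,"ay":0,"az":0},{"claw":1,"x":0,"y":0,"z":60,"ax":0,"ay":0,"az":0},{"claw":1,"x":0,"y":0,"z":85,"ax":0,"ay":0,"az":0},{"claw":1,"x":0,"y":0,"z":100,"ax":0,"ay":0,"az":0},{"claw":1,"x":0,"y":0,"z":100,"ax":0,"ay":0,"az":0},{"claw":1,"x":0,"y":0,"z":100,"ax":0,"ay":0,"az":0}]'; python3 - <<'E'
from station import robot, vision
from h import *
d=vision.get_image("wrist");np.savez("pics/w2.npz",**d)
s=robot.sense();print(s['ee_pos'])
vis=[]
for n in ("w1","w2"):
    d=load(n);R=cv2.Rodrigues(d['rvec'])[0];p=R@np.array([.45,.2005,.185])+d['tvec'].ravel();r=np.hypot(p[0],p[1]);t=np.arctan2(r,p[2]);c=d['K'][:2,2]+d['K'][0,0]*t*p[:2]/r
    c=c.astype(int);h=cv2.cvtColor(d['image'],cv2.COLOR_BGR2HSV);print(n,c,h[c[1],c[0]])
    m=((h[...,2]<135)&(h[...,1]<60)).astype(np.uint8);m=cv2.morphologyEx(m,cv2.MORPH_OPEN,np.ones((5,5)))
    l=cv2.connectedComponents(m)[1];mm=(l==l[c[1],c[0]]).astype(np.uint8)
    ct=max(cv2.findContours(mm,0,1)[0],key=len);e=cv2.fitEllipse(cv2.convexHull(ct));print(e)
    o=d['image'].copy();cv2.drawContours(o,[ct],-1,(0,0,255),1);w=90;y=max(c[1]-w,0)
    vis.append(cv2.resize(o[y:y+2*w,c[0]-w:c[0]+w],(400,400),interpolation=cv2.INTER_NEAREST))
cv2.imwrite("pics/crop2.png",np.hstack(vis))
E
```

```text
clock: 2.78
ee_pos: [0.4498, 0.1989, 0.2167]
ee_rot: [[0.942, 0.335, -0.001], [0.335, -0.942, -0.001], [-0.001, 0.001, -1.0]]
wrist_force: [-0.7, 0.0, 1.5]
grip_width: 0.0918
finger_force: 0.0
[0.45034953 0.19961224 0.2175948 ]
w1 [316 228] [16 41 93]
((319.2279052734375, 221.83714294433594), (59.24223327636719, 99.21736145019531), 46.82893753051758)
w2 [314 272] [15 40 77]
((315.0130310058594, 398.4763488769531), (431.5500183105469, 666.6088256835938), 86.78633880615234)
```

View pics/crop2.png

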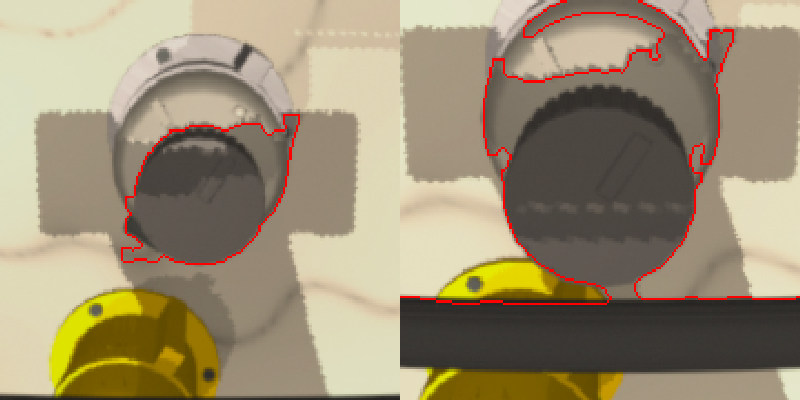

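In the near view the cap's top disc is centred at about (313.6,271.1), and in the far one at about (315.6,227.5). The pointer bar is visible at the upper right of the disc.

```bash
python3 - <<'E'
from h import *
from station import robot
r=[ray(load("w1"),(315.6,227.5),1),ray(load("w2"),(313.6,271.1),1)]
print(tri(r),[plane(q,.185) for q in r])
r+=[ray(load("scene0"),(402.5,215)),ray(load("side0"),(269.7,271.4))]
X,e=tri(r);print(X,e)
s=robot.sense();print(s['ee_pos'],(s['ee_rot'].T@(X-s['ee_pos']))*1000)
E
```

```text
(array([0.45117944, 0.20144017, 0.18735769]), [np.float64(0.00013167415200566584), np.float64(0.00013167415200575363)]) [array([0.45067354, 0.20112526, 0.185     ]), array([0.45030693, 0.20128966, 0.185     ])]
[0.45006246 0.20076039 0.18445471] [np.float64(0.0005664428795743299), np.float64(0.00046310132959429304), np.float64(0.0006628342548108831), np.float64(0.0015735303879984726)]
[0.45034953 0.19961224 0.2175948 ] [ 0.09253912 -1.18701618 33.13983527]
```

```bash
python3 -m crank '[{"claw":1,"x":0,"y":-1.2,"z":20,"ax":0,"ay":0,"az":0},{"claw":1,"x":0,"y":-1.2,"z":40,"ax":0,"ay":0,"az":0},{"claw":1,"x":0,"y":-1.2,"z":55,"ax":0,"ay":0,"az":0},{"claw":1,"x":0,"y":-1.2,"z":64,"ax":0,"ay":0,"az":0},{"claw":1,"x":0,"y":-1.2,"z":64,"ax":0,"ay":0,"az":0},{"claw":1,"x":0,"y":-1.2,"z":64,"ax":0,"ay":0,"az":0}]'; python3 -m crank '[{"claw":0.3,"x":0,"y":0,"z":0,"ax":0,"ay":0,"az":0},{"claw":-1,"x":0,"y":0,"z":0,"ax":0,"ay":0,"az":0},{"claw":-1,"x":0,"y":0,"z":0,"ax":0,"ay":0,"az":0},{"claw":-1,"x":0,"y":0,"z":0,"ax":0,"ay":0,"az":0},{"claw":-1,"x":0,"y":0,"z":0,"ax":0,"ay":0,"az":0},{"claw":-1,"x":0,"y":0,"z":0,"ax":0,"ay":0,"az":0},{"claw":-1,"x":0,"y":0,"z":0,"ax":0,"ay":0,"az":0},{"claw":-1,"x":0,"y":0,"z":0,"ax":0,"ay":0,"az":0}]'
```

```text
clock: 3.33
ee_pos: [0.45, 0.2016, 0.1536]
ee_rot: [[0.942, 0.337, 0.001], [0.337, -0.942, 0.0], [0.001, -0.0, -1.0]]
wrist_force: [0.5, 0.3, 0.3]
grip_width: 0.0918
finger_force: 0.0
clock: 4.0
ee_pos: [0.4494, 0.2014, 0.1527]
ee_rot: [[0.942, 0.337, 0.0], [0.337, -0.942, -0.0], [-0.0, 0.0, -1.0]]
wrist_force: [-0.8, -0.2, 0.5]
grip_width: 0.0474
finger_force: 30.0
```

```bash
python3 -m crank '[{"claw":-1,"x":0,"y":0,"z":1.5,"ax":0,"ay":0,"az":0},{"claw":-1,"x":0,"y":0,"z":3,"ax":0,"ay":0,"az":0},{"claw":-1,"x":0,"y":0,"z":4,"ax":0,"ay":0,"az":0},{"claw":-1,"x":0,"y":0,"z":5,"ax":0,"ay":0,"az":0},{"claw":-1,"x":0,"y":0,"z":5,"ax":0,"ay":0,"az":0},{"claw":-1,"x":0,"y":0,"z":5,"ax":0,"ay":0,"az":0}]'; python3 -c "
from station import robot
s=robot.sense();print(s['ee_pos'],s['wrist_force'],s['wrist_torque'])"
```

```text
clock: 4.5
ee_pos: [0.4495, 0.2015, 0.1482]
ee_rot: [[0.942, 0.337, 0.0], [0.337, -0.942, -0.0], [0.0, 0.0, -1.0]]
wrist_force: [-3.6, -2.3, 9.0]
grip_width: 0.0475
finger_force: 30.0
[0.44950097 0.20146894 0.1482205 ] [-3.62152367 -2.28522517  8.96237955] [-0.41922422  0.55815227 -0.06426247]
```

```bash
python3 -m crank '[{"claw":-1,"x":0,"y":0,"z":0.5,"ax":0,"ay":0,"az":0},{"claw":-1,"x":0,"y":0,"z":0.5,"ax":0,"ay":0,"az":-3},{"claw":-1,"x":0,"y":0,"z":0.5,"ax":0,"ay":0,"az":-7},{"claw":-1,"x":0,"y":0,"z":0.5,"ax":0,"ay":0,"az":-11},{"claw":-1,"x":0,"y":0,"z":0.5,"ax":0,"ay":0,"az":-15},{"claw":-1,"x":0,"y":0,"z":0.5,"ax":0,"ay":0,"az":-20},{"claw":-1,"x":0,"y":0,"z":0.5,"ax":0,"ay":0,"az":-20},{"claw":-1,"x":0,"y":0,"z":0.5,"ax":0,"ay":0,"az":-20}]'; python3 - <<'E'
from station import robot,vision
from h import *
s=robot.sense();print(s['ee_pos'],s['wrist_force'],s['wrist_torque'],s['joints'][6])
d=vision.get_image("side");np.savez("pics/side1.npz",**d)
f=lambda n:cv2.resize(load(n)['image'][255:305,245:295],(400,400),interpolation=cv2.INTER_CUBIC)
w=vision.get_image("wrist")['image'];cv2.imwrite("pics/crop3.png",np.hstack([f("side1"),cv2.resize(w[200:400,217:417],(400,400))]))
E
```

```text
clock: 5.17
ee_pos: [0.4503, 0.2021, 0.1481]
ee_rot: [[0.769, 0.639, 0.002], [0.639, -0.769, 0.001], [0.002, 0.0, -1.0]]
wrist_force: [-0.2, 1.4, 9.2]
grip_width: 0.0477
finger_force: 30.0
[0.45029931 0.20208977 0.14811765] [-0.22444374  1.35022807  9.16592147] [-0.1203342   0.1207348   0.02243347] -97.92749219598085
```

View pics/crop3.png

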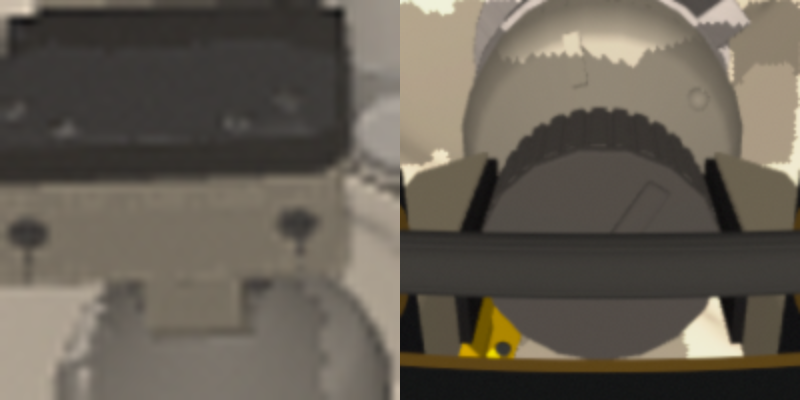

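The pointer bar is visible at about (625–659, 187–232) in the crop. I'll cast it onto the cap-top plane before and after the turn to see how far the cap has turned.

```bash
python3 - <<'E'
from station import vision
from h import *
d=vision.get_image("wrist");np.savez("pics/w3.npz",**d)
for n,a,b,z in (("w2",(334.3,244.1),(316.3,269.8),.185),("w3",(346.5,293.5),(329.5,316),.180)):
    D=load(n);p,q=plane(ray(D,a,1),z),plane(ray(D,b,1),z);v=p-q;print(n,p,q,np.degrees(np.arctan2(v[1],v[0])))
E
```

```text
w2 [0.46847744 0.19598821 0.185     ] [0.45151337 0.20015504 0.185     ] -13.800167331333745
w3 [0.46938782 0.20411348 0.18      ] [0.45818726 0.20290414 0.18      ] 6.1624120947007395
```

The cap turned 20° with the gripper, so there was no slip. Continuing to 66°.

```bash
python3 -m crank '[{"claw":-1,"x":0,"y":0,"z":0,"ax":0,"ay":0,"az":-5},{"claw":-1,"x":0,"y":0,"z":0,"ax":0,"ay":0,"az":-11},{"claw":-1,"x":0,"y":0,"z":0,"ax":0,"ay":0,"az":-17},{"claw":-1,"x":0,"y":0,"z":0,"ax":0,"ay":0,"az":-23},{"claw":-1,"x":0,"y":0,"z":0,"ax":0,"ay":0,"az":-29},{"claw":-1,"x":0,"y":0,"z":0,"ax":0,"ay":0,"az":-35},{"claw":-1,"x":0,"y":0,"z":0,"ax":0,"ay":0,"az":-41},{"claw":-1,"x":0,"y":0,"z":0,"ax":0,"ay":0,"az":-46},{"claw":-1,"x":0,"y":0,"z":0,"ax":0,"ay":0,"az":-46},{"claw":-1,"x":0,"y":0,"z":0,"ax":0,"ay":0,"az":-46}]'; python3 - <<'E'
from station import robot,vision
from h import *
s=robot.sense();R=s['ee_rot'];print(s['wrist_force'],s['wrist_torque'],np.degrees(np.arctan2(R[1,0],R[0,0])))
d=vision.get_image("wrist");np.savez("pics/w4.npz",**d);cv2.imwrite("pics/crop4.png",cv2.resize(d['image'][200:400,217:417],(600,600)))
E
```

```text
clock: 6.15
ee_pos: [0.4504, 0.2023, 0.1481]
ee_rot: [[0.075, 0.997, 0.002], [0.997, -0.075, 0.002], [0.002, 0.002, -1.0]]
wrist_force: [0.5, 0.2, 9.0]
grip_width: 0.0476
finger_force: 30.0
[0.50363477 0.1925447  9.02439908] [0.00091108 0.00051154 0.02634755] 85.72491174912157
```

View pics/crop4.png

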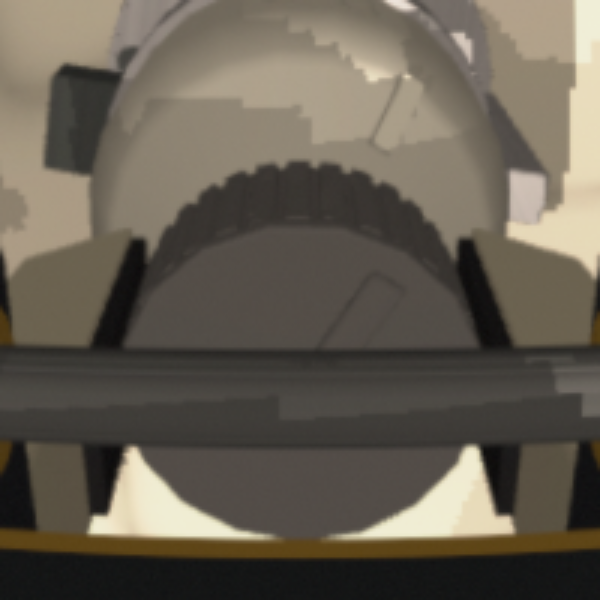

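The bar sits at the same angle in the tool frame, pointing at the raised free mark at the upper right, so the cap is at 66° and free. Next I lift it gently.

```bash
python3 -m crank '[{"claw":-1,"x":0,"y":0,"z":-3,"ax":0,"ay":0,"az":0},{"claw":-1,"x":0,"y":0,"z":-6,"ax":0,"ay":0,"az":0},{"claw":-1,"x":0,"y":0,"z":-10,"ax":0,"ay":0,"az":0},{"claw":-1,"x":0,"y":0,"z":-13,"ax":0,"ay":0,"az":0}]'; python3 -m crank '[{"claw":-1,"x":0,"y":0,"z":-5,"ax":0,"ay":0,"az":0},{"claw":-1,"x":0,"y":0,"z":-12,"ax":0,"ay":0,"az":0},{"claw":-1,"x":0,"y":0,"z":-22,"ax":0,"ay":0,"az":0},{"claw":-1,"x":0,"y":0,"z":-32,"ax":0,"ay":0,"az":0},{"claw":-1,"x":0,"y":0,"z":-42,"ax":0,"ay":0,"az":0},{"claw":-1,"x":0,"y":0,"z":-52,"ax":0,"ay":0,"az":0},{"claw":-1,"x":0,"y":0,"z":-58,"ax":0,"ay":0,"az":0},{"claw":-1,"x":0,"y":0,"z":-60,"ax":0,"ay":0,"az":0},{"claw":-1,"x":0,"y":0,"z":-60,"ax":0,"ay":0,"az":0},{"claw":-1,"x":0,"y":0,"z":-60,"ax":0,"ay":0,"az":0}]'; python3 - <<'E'
from station import robot,vision
from h import *
s=robot.sense();print(s['ee_pos'],s['wrist_force'])
a=vision.get_image("scene");b=vision.get_image("side");np.savez("pics/sc5.npz",**a);np.savez("pics/sd5.npz",**b)
f=lambda i,x,y:cv2.resize(i[y:y+120,x:x+100],(400,480),interpolation=cv2.INTER_CUBIC)
cv2.imwrite("pics/crop5.png",np.hstack([f(a['image'],352,150),f(b['image'],221,200)]))
E
```

```text
clock: 6.53
ee_pos: [0.4493, 0.2013, 0.1603]
ee_rot: [[0.075, 0.997, -0.0], [0.997, -0.075, -0.0], [-0.0, -0.0, -1.0]]
wrist_force: [-0.1, -0.8, -0.3]
grip_width: 0.0478
finger_force: 30.0
clock: 7.37
ee_pos: [0.4494, 0.2012, 0.2201]
ee_rot: [[0.075, 0.997, -0.0], [0.997, -0.075, -0.0], [-0.0, -0.0, -1.0]]
wrist_force: [-0.9, -1.1, -0.5]
grip_width: 0.0473
finger_force: 30.0
[0.44937465 0.20124499 0.22005706] [-0.8558771  -1.07848599 -0.5124162 ]
```

View pics/crop5.png

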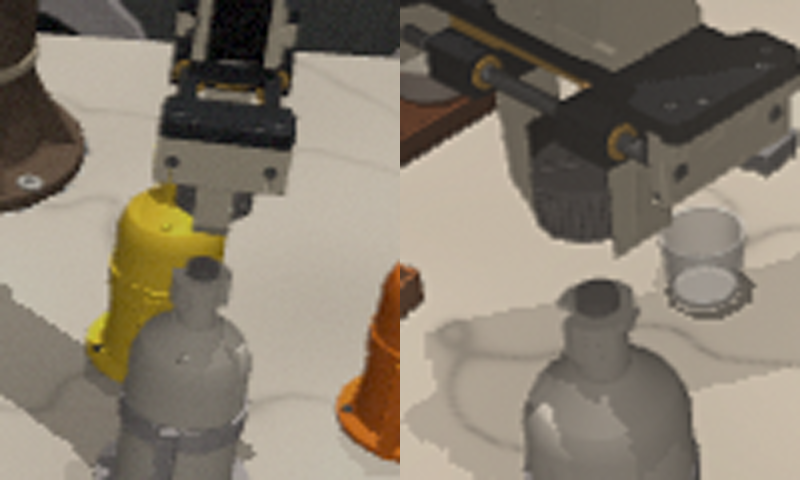

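The cap is off, level in the gripper, and straight above the open mouth with about 50 mm of clear air. Nothing else moved.

```bash
python3 -c "
from station import robot
print(robot.hand_in())"
```

```text
the job is handed in; nothing more can be done
None
```

The taller bottle is open and the job is handed in: the gripper still holds its cap, level and about 5 cm above the mouth, with the shorter bottle left closed.

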